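# Proof-pull of a glued coat peg

## Robot

A 7-joint arm with a two-finger parallel gripper is mounted at the origin on the work surface. World frame = base frame: x ahead of the robot, y to its left, z up, the work surface at z = 0. Lengths are in m, angles in rad, forces in N, time in s.
With the tool pointing down it reaches from about 0.4 to 0.875 m from the base axis. Payload 19.3 kg.
Tool frame: the origin (TCP) lies on the mounting face of the last link; the fingertips stand 173 mm ahead of it and the grasp point (between the pads) lies 155 mm ahead of it (bot.grip_point_offset is the distance from the TCP to the grasp point, in m); z points along the fingers, y is the line along which they close (so a half turn about z gives the same grasp; the last joint's range is limited). The gripper opens to 85 mm and grips with 20 to 120 N. Pads are 22 mm wide; open, the fingers measure 114 mm over their backs; the gripper's body (76 mm by 85 mm) begins 54 mm behind the grasp point. The pads swing forward as they close: fully open they stand 13 mm farther back than shut.
Start: joints at [-1.247, 0.521, -0.036, 1.599, 0.021, 1.021, -0.113], TCP at [0.24, 0.577, 0.405] pointing down, gripper open.
Joint ranges: [-2.91, 2.91], [-0.3, 2.13], [-1.5, 1.42], [0.17, 2.43], [-1.26, 4.41], [0.16, 1.93], [-2.52, 2.52]. Speed limits (rad/s): [1.89, 1.89, 2.39, 2.39, 3.01, 3.01, 3.01].

## Interface

Orientations are given as [roll, pitch, yaw] about the fixed x, y, z axes, in that order (R = Rz(yaw) Ry(pitch) Rx(roll)).
In Python, from workcell import bot gives the robot as it stands.
- The arm moves only by the tool arm_command, never from a script. Its argument "deltas" is a list of rows, each a list of 3 entries, a list of its own where there are three numbers: the shift along the tool's x, y, z in cm, then the turn, a rotation vector about the tool's x, y, z in rad, then the finger opening in cm, from 0 to 8.54. In form: [[[tx, ty, tz], [rx, ry, rz], claw], ...]. A call has 1 to 20 rows; each row shifts and turns the commanded pose from where the row before left it, along the tool's axes as they then stand; what a row does not reach is not made up. A row lasts 1/10 s, in which the tool goes at most 50 mm and 8.59 degrees, less where a joint would pass 70% of its speed; a pose out of reach is approached as far as the arm can. A call with a gripper value outside its range is refused whole. The fingers move at their own pace and stop on an object; "newtons" is the grip in N (left out, the last holds). Time passes only in rows, so rows that do not move let the fingers close. It gives the time, the measured TCP pose, the force, the opening and the grip force at its end, in the units of the state.
- bot.observe(): the state, without advancing time (a new reading comes with each control period).
- bot.grab_frame(name): name is "side" or "top" or "wrist"; returns a dict with "frame" (400x640x3 uint8, red, green, blue), "K" (3x3 intrinsics, pixels), "rvec" (rotation vector, rad) and "tvec" (3), from world to camera coordinates, as OpenCV has them; the wrist camera has in their place "T_tool_cam" (4x4, takes a point from camera to tool coordinates, whose origin is the TCP and whose axes are the flange's). Camera axes: x right, y down, z forward; pixel columns grow to the right and rows downward; lengths in m; the calibration is good to about 2 mm. A picture is of the moment at which its call begins: read the wrist's pose just before it. There is no depth.
- bot.job_done(): hands the job in; it is judged then, once.
Trained networks look in a picture, given as the dict that the camera call returned (one of the last four; its "shot" number tells which), for a name from the list of things; names that differ only in an ending like _2 or _b are one class to them, and where a whole thing is asked for, a point or a joint stands for the part that bears it (a point fixed in the world has none). Each returns a list of dicts, best first, with "p" (0 to 1); they miss things now and then, are a little off and sometimes report something else, mostly with a low value. They report only what shows in the picture. A call takes as long as a camera call.
- bot.find_in(name, picture): "rect" ([left, top, width, height] in pixels, round what is visible of it).
- bot.mark_of(name, picture): "at" ([column, row] in pixels: a listed point, or the origin of a listed thing).
The state is a dict: "clock": time; "qpos": joint angles; "qd": joint speeds; "joint_efforts": joint torques, N m; "position": TCP position; "tool_rot": TCP orientation; "force": force on the tool from outside, world axes, zero at the start; "moment": the same for the moment, N m; "grip_width": finger opening in m; "finger_force": force on a finger pad.
Only numpy, scipy, OpenCV 4.12 (cv2) and the standard library are available. Lean on these libraries where they do the work, as an engineer would, in place of code of your own. Each camera call takes 0.05 s, during which the arm holds its last target. There are 200 camera calls.

## Task

The coat peg with the orange head has been glued into its wooden sample block; prove that it is retained. Take that peg by its head and pull it straight up until the pointer of its pull gauge stands in the green band, hold it there for a good second without ever reaching the red, then ease it slowly all the way back down and let go. Leave the blue and the white peg unpulled.

Things in the scene. Friction and masses are not known exactly. Their poses are not given: they have to be found in the camera images.
- orange_peg: Upright peg glued in a 66 mm pine block on a grey pull gauge (it would slip out at 24 N). Origin: on the peg's axis at the block's top, 80 mm above the table at rest; z up. Stem 18 mm diameter, 0 to 45 mm; round orange head 36 mm diameter, 45 to 77 mm (grip at 61, any side). Bolted base 110 (x) by 150 (y) mm; rods, 55 mm either side in y, end 110 mm above the table. Others 190 mm off or more.
- orange_gauge (a joint): How far (m) the carriage with block and peg is pulled up its rods: 0 = at the bottom, stop at 0.036. A black pointer on it runs over a scale on the base's +x side: green 0.012 to 0.027, red from 0.031. A spring pulls it down: it starts to rise at about 6.5 N and takes 0.3 N more per mm, 12.5 N at 20 mm (mid green). Let go while raised, it snaps back.
- blue_gauge (a joint): Like gauge of the blue-headed peg beside it, a bystander: how far (m) its carriage is pulled up, 0 = at the bottom, where it must stay.
- white_gauge (a joint): Like gauge of the white-headed peg beside it, a bystander: how far (m) its carriage is pulled up, 0 = at the bottom, where it must stay.

How it is judged:
By the outcome, as a careful person would: the job done as asked, in the order asked, and still so for the second after the job is handed in, with the robot touching nothing.
It also fails if it takes over 32 s, if anything falls off the work surface, if the arm or the gripper's body presses on something with over 40 N, if the wrist force passes 120 N, or if a joint passes its speed limit or range.

## Working session

There is one attempt and no reset: what is moved stays moved. The work goes in short steps, Python scripts to look and compute and a tool call to move; the robot and the scene stay as the last step left them, time stands still between calls to the robot, and variables do not carry over. Pictures are saved under pics/ and viewed, at most 10 in all, crops included, and the job is handed in when it is done.

Besides the shell and the picture viewer there is one more tool, called after "Request:" by a JSON object that holds its "api" and its "payload". arm_command: Moves the arm, as the interface text tells. Its arguments: {"type":"object","properties":{"deltas":{"type":"array","items":{"type":"array"}},"newtons":{"type":"number"}},"required":["deltas"]}

```bash
mkdir -p pics; cat > h.py <<'E'
import numpy as np, cv2
from workcell import bot
def ray(pic,uv,st=None):
    K=np.array(pic["K"]);d=np.linalg.inv(K)@[uv[0],uv[1],1]
    if "rvec" in pic:
        R=cv2.Rodrigues(np.array(pic["rvec"],float))[0];t=np.array(pic["tvec"],float).ravel()
        return -R.T@t,R.T@d
    from scipy.spatial.transform import Rotation as Ro
    T=np.array(pic["T_tool_cam"]);R=Ro.from_euler("xyz",st["tool_rot"]).as_matrix()
    return np.array(st["position"])+R@T[:3,3],R@T[:3,:3]@d
def atz(o,d,z): return o+d*(z-o[2])/d[2]
def meet(rs):
    A=0;b=0
    for o,d in rs:
        d=d/np.linalg.norm(d);P=np.eye(3)-np.outer(d,d);A=A+P;b=b+P@o
    return np.linalg.solve(A,b)
E
python3 - <<'E'
from h import *
st=bot.observe();print({k:np.round(v,3) for k,v in st.items()})
rs=[]
for n in("top","side","wrist"):
    st=bot.observe();p=bot.grab_frame(n);cv2.imwrite(f"pics/{n}0.png",p["frame"][:,:,::-1])
    m=bot.mark_of("orange_peg",p);f=bot.find_in("orange_peg",p)
    print(n,m[:2],f[:2])
    if m:
        o,d=ray(p,m[0]["at"],st);print(atz(o,d,.08))
        if m[0]["p"]>.5: rs.append((o,d))
if len(rs)>1:print(meet(rs))
ims=[cv2.imread(f"pics/{n}0.png") for n in("top","side")]
cv2.imwrite("pics/a.png",cv2.resize(np.vstack(ims),(480,600)))
E
```

```text
{'clock': np.float64(0.0), 'qpos': array([-1.247,  0.522, -0.036,  1.6  ,  0.021,  1.021, -0.113]), 'qd': array([ 0.001,  0.002, -0.001, -0.   ,  0.   , -0.   ,  0.001]), 'joint_efforts': array([ 1.0000e-03, -9.2711e+01,  1.9800e+00, -3.6994e+01,  1.8000e-02,
        8.0000e-03,  0.0000e+00]), 'position': array([0.24 , 0.577, 0.404]), 'tool_rot': array([-3.14 ,  0.   ,  2.748]), 'force': array([-0.155,  0.054,  0.335]), 'moment': array([0.005, 0.013, 0.007]), 'finger_force': np.float64(0.0), 'grip_width': np.float64(0.085)}
top [{'at': [454.2, 200.9], 'p': 0.73}] [{'rect': [450.9, 187.9, 31.1, 23.2], 'p': 0.62}]
[ 0.49758428 -0.26127526  0.08      ]
side [{'at': [415.0, 277.9], 'p': 0.94}] [{'rect': [411.9, 250.0, 18.5, 30.9], 'p': 0.93}]
[ 0.49894445 -0.27289955  0.08      ]
wrist [] []
[ 0.5009947  -0.26803333  0.07129262]
```

View pics/a.png

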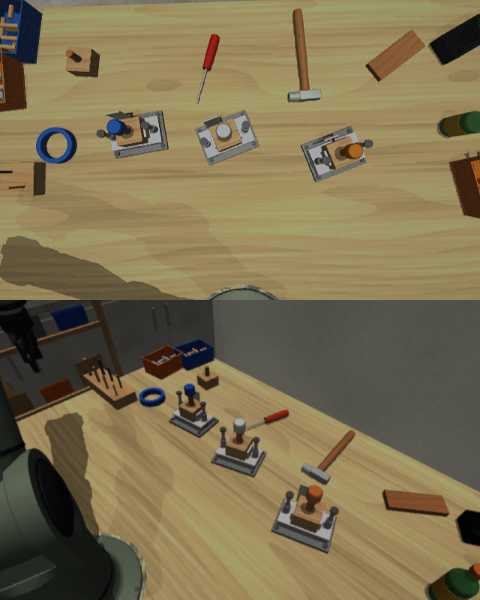

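View pics/side0.png

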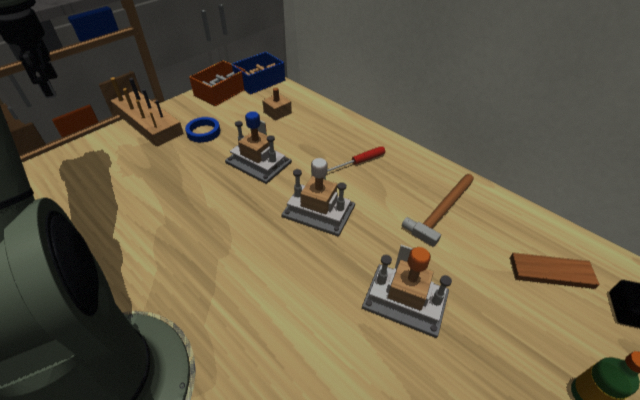

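The orange peg is the right-hand gauge, at (411,275) in the side view, with its base turned about 20–25°. I'll sweep in an arc around to it.

Request:
{"api": "arm_command", "payload": {"deltas": [[[-4.55,1.12,0],[0,0,0.097],7.5],[[-4.55,1.12,0],[0,0,0.097],7.5],[[-4.55,1.12,0],[0,0,0.097],7.5],[[-4.55,1.12,0],[0,0,0.097],7.5],[[-4.55,1.12,0],[0,0,0.097],7.5],[[-4.55,1.12,0],[0,0,0.097],7.5],[[-4.55,1.12,0],[0,0,0.097],7.5],[[-4.55,1.12,0],[0,0,0.097],7.5],[[-4.55,1.12,0],[0,0,0.097],7.5],[[-4.55,1.12,0],[0,0,0.097],7.5],[[-4.55,1.12,0],[0,0,0.097],7.5],[[-4.55,1.12,0],[0,0,0.097],7.5],[[-4.55,1.12,0],[0,0,0.097],7.5],[[-4.55,1.12,0],[0,0,0.097],7.5],[[-4.55,1.12,0],[0,0,0.097],7.5],[[-4.55,1.12,0],[0,0,0.097],7.5],[[-4.55,1.12,0],[0,0,0.097],7.5],[[-4.55,1.12,0],[0,0,0.097],7.5],[[-4.55,1.12,0],[0,0,0.097],7.5],[[-4.55,1.12,0],[0,0,0.097],7.5]], "newtons": 50}}

```text
clock: 2.45
position: [0.6192, -0.1256, 0.4047]
tool_rot: [3.141, -0.0, 0.804]
force: [0.6, 0.1, -0.2]
grip_width: 0.075
finger_force: 0.0
```

Request:
{"api": "arm_command", "payload": {"deltas": [[[-4.55,1.12,0],[0,0,0.097],7.5],[[0,0,0],[0,0,0],7.5],[[0,0,0],[0,0,0],7.5]]}}

```text
clock: 2.75
position: [0.5962, -0.1651, 0.4049]
tool_rot: [3.142, -0.0, 0.71]
force: [0.4, 1.2, -0.7]
grip_width: 0.0753
finger_force: 0.0
```

```bash
cat > m.py <<'E'
from h import *
import sys
tag=sys.argv[1]
st=bot.observe();print({k:np.round(st[k],4) for k in("clock","position","tool_rot","force","grip_width","qpos")})
from scipy.spatial.transform import Rotation as Ro
R=Ro.from_euler("xyz",st["tool_rot"]).as_matrix()
for n in("wrist","side","top"):
    s=bot.observe();p=bot.grab_frame(n);cv2.imwrite(f"pics/{n}{tag}.png",p["frame"][:,:,::-1])
    f=p["frame"];hsv=cv2.cvtColor(f,cv2.COLOR_RGB2HSV)
    mk=cv2.inRange(hsv,(6,190,120),(16,255,255))
    k,l,ss,c=cv2.connectedComponentsWithStats(mk)
    for i in np.argsort(-ss[1:,4])[:2]+1:
        print(n,"blob",ss[i],np.round(c[i],1),"@.141",np.round(atz(*ray(p,c[i],s),.141),4))
    for m in bot.mark_of("orange_peg",p)[:2]: print(n,m,np.round(atz(*ray(p,m["at"],s),.08),4))
print("tool axes",np.round(R,3).tolist())
E
python3 m.py 1
```

```text
{'clock': np.float64(2.75), 'position': array([ 0.5962, -0.1651,  0.4049]), 'tool_rot': array([ 3.1415e+00, -4.0000e-04,  7.0950e-01]), 'force': array([ 0.4436,  1.1867, -0.6682]), 'grip_width': np.float64(0.0753), 'qpos': array([-0.1824,  0.5689,  0.5429,  1.6385, -0.3316,  1.0269, -0.3972])}
wrist blob [312 347  38  23 614] [329.8 357.9] @.141 [ 0.4871 -0.2731  0.141 ]
wrist blob [83 11  1  1  1] [83. 11.] @.141 [0.5985 0.0382 0.141 ]
wrist {'at': [329.5, 308.1], 'p': 0.83} [ 0.4952 -0.2686  0.08  ]
side blob [412 248  18  15 204] [420.3 254.6] @.141 [ 0.5052 -0.2663  0.141 ]
side blob [631 352   9  15  97] [635.9 357.7] @.141 [ 0.5667 -0.5937  0.141 ]
side {'at': [415.6, 280.2], 'p': 0.63} [ 0.4955 -0.2765  0.08  ]
top blob [  0  70   8  68 180] [  3.  103.5] @.141 [0.6895 0.5458 0.141 ]
top blob [ 0 63  3  5 11] [ 0.6 65.2] @.141 [0.7591 0.5517 0.141 ]
tool axes [[0.759, 0.651, 0.0], [0.651, -0.759, 0.0], [0.0, 0.0, -1.0]]
```

View pics/wrist1.png

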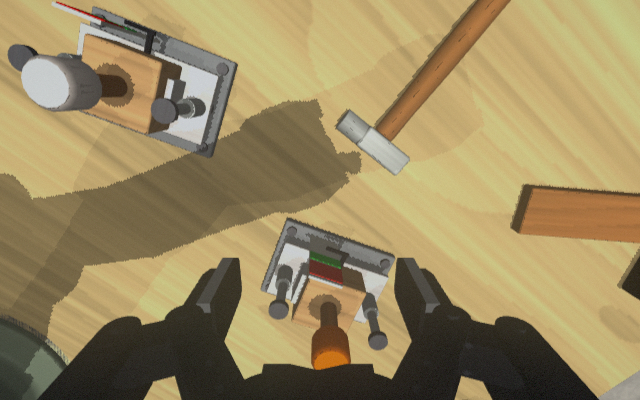

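The wrist view shows the orange head at (331,350) between the rods, with the scale's red and green on the far side. I'll move over it, keeping the current finger angle.

Request:
{"api": "arm_command", "payload": {"deltas": [[[-3.6,0.3,0],[0,0,0],7.5],[[-3.6,0.3,0],[0,0,0],7.5],[[-3.6,0.3,0],[0,0,0],7.5],[[-3.5,0.3,0],[0,0,0],7.5],[[0,0,3],[0,0,0],7.5],[[0,0,3],[0,0,0],7.5],[[0,0,0],[0,0,0],7.5],[[0,0,0],[0,0,0],7.5]]}}

```text
clock: 3.85
position: [0.4963, -0.2666, 0.3452]
tool_rot: [-3.141, 0.0, 0.711]
force: [0.5, -0.0, -0.1]
grip_width: 0.075
finger_force: 0.0
```

```bash
python3 m.py 2; python3 - <<'E'
import cv2,numpy as np
a=cv2.resize(cv2.imread("pics/side2.png")[150:350,320:520],(400,400));b=cv2.resize(cv2.imread("pics/top2.png")[120:270,380:530],(400,400))
cv2.imwrite("pics/b.png",np.hstack([a,b]))
E
```

```text
{'clock': np.float64(3.85), 'position': array([ 0.4963, -0.2666,  0.3452]), 'tool_rot': array([-3.1413e+00,  5.0000e-04,  7.1120e-01]), 'force': array([ 0.4529, -0.0408, -0.1455]), 'grip_width': np.float64(0.075), 'qpos': array([ 0.0217,  0.5539,  0.5209,  1.8427, -0.3588,  0.8398, -0.1383])}
wrist blob [ 291  229   53   47 1226] [314.3 250.3] @.141 [ 0.4882 -0.2701  0.141 ]
wrist blob [334 262   5   4   7] [336.3 263.3] @.141 [ 0.4903 -0.2864  0.141 ]
wrist {'at': [318.1, 208.2], 'p': 0.61} [ 0.4937 -0.2687  0.08  ]
side blob [631 352   9  15  98] [635.9 357.9] @.141 [ 0.5665 -0.5938  0.141 ]
side blob [415 257   6   4  17] [417.8 258.2] @.141 [ 0.4955 -0.2675  0.141 ]
side {'at': [415.1, 279.7], 'p': 0.91} [ 0.4958 -0.2752  0.08  ]
top blob [  0  70   8  68 143] [  3.1 104.1] @.141 [0.6885 0.5456 0.141 ]
top blob [ 0 63  2  5  7] [ 0.7 64.6] @.141 [0.7603 0.5516 0.141 ]
top {'at': [453.7, 203.2], 'p': 0.54} [ 0.4933 -0.2601  0.08  ]
tool axes [[0.758, 0.653, -0.001], [0.653, -0.758, -0.0], [-0.0, -0.0, -1.0]]
```

View pics/b.png

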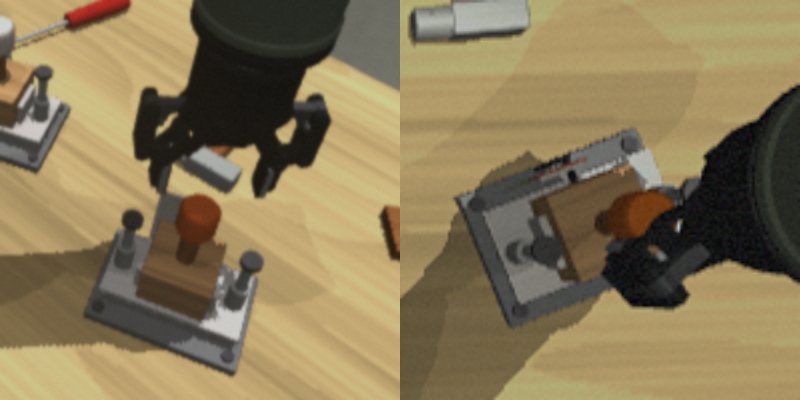

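View pics/wrist2.png

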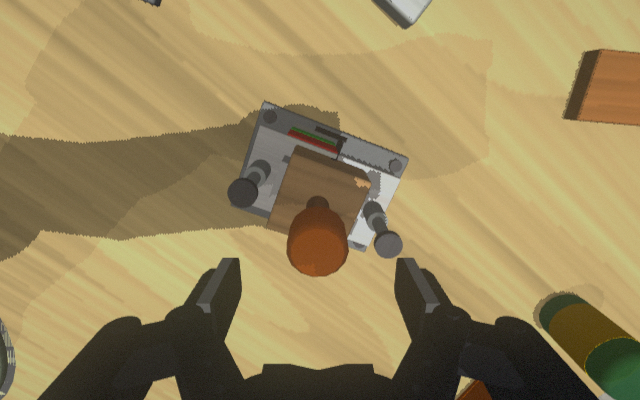

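Both views show the head centred between the fingers (wrist col 317, row ~248). I'll descend 5 cm and close.

Request:
{"api": "arm_command", "payload": {"deltas": [[[-0.5,0,1.2],[0,0,0],7.5],[[0,0,2],[0,0,0],7.5],[[0,0,1.7],[0,0,0],7.5],[[0,0,0],[0,0,0],7.5],[[0,0,0],[0,0,0],5],[[0,0,0],[0,0,0],4.2],[[0,0,0],[0,0,0],3.8],[[0,0,0],[0,0,0],3.4],[[0,0,0],[0,0,0],3],[[0,0,0],[0,0,0],2.5],[[0,0,0],[0,0,0],2.5],[[0,0,0],[0,0,0],2.5]], "newtons": 50}}

```text
clock: 5.35
position: [0.4921, -0.27, 0.2965]
tool_rot: [3.141, -0.001, 0.711]
force: [-3.6, 2.1, 9.4]
grip_width: 0.0348
finger_force: 48.7
```

```bash
python3 m.py 3
```

```text
{'clock': np.float64(5.35), 'position': array([ 0.4921, -0.27  ,  0.2965]), 'tool_rot': array([ 3.1413e+00, -7.0000e-04,  7.1080e-01]), 'force': array([-3.5791,  2.0893,  9.4299]), 'grip_width': np.float64(0.0348), 'qpos': array([ 0.0633,  0.6174,  0.4759,  1.8821, -0.406 ,  0.7379, -0.0911])}
wrist blob [ 281  264   73   64 3669] [316.8 296. ] @.141 [ 0.4867 -0.2734  0.141 ]
wrist blob [336 269   1   1   1] [336. 269.] @.141 [ 0.5033 -0.2707  0.141 ]
wrist {'at': [315.2, 226.3], 'p': 0.96} [ 0.4928 -0.2668  0.08  ]
side blob [631 352   9  15 100] [635.8 357.9] @.141 [ 0.5664 -0.5937  0.141 ]
side blob [192  77  10   6  16] [196.1  79.6] @.141 [0.5817 0.5451 0.141 ]
side {'at': [414.1, 281.5], 'p': 0.79} [ 0.4912 -0.2761  0.08  ]
top blob [  0  70   8  68 145] [  3.1 104. ] @.141 [0.6887 0.5455 0.141 ]
top blob [ 0 63  2  5  7] [ 0.7 64.6] @.141 [0.7603 0.5516 0.141 ]
top {'at': [454.8, 201.5], 'p': 0.7} [ 0.4964 -0.2623  0.08  ]
tool axes [[0.758, 0.652, 0.001], [0.652, -0.758, 0.0], [0.001, 0.0, -1.0]]
```

View pics/wrist3.png

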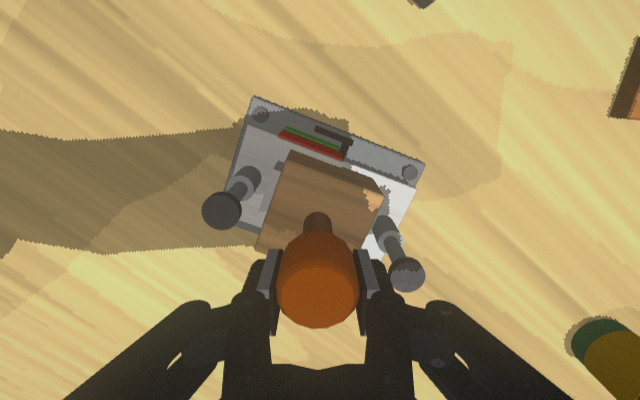

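The head is held squarely between the pads at 49 N (wrist (317,290)). I'll pull slowly.

Request:
{"api": "arm_command", "payload": {"deltas": [[[0,0,-0.1],[0,0,0],2.5],[[0,0,-0.1],[0,0,0],2.5],[[0,0,-0.1],[0,0,0],2.5],[[0,0,-0.1],[0,0,0],2.5],[[0,0,-0.1],[0,0,0],2.5],[[0,0,-0.1],[0,0,0],2.5],[[0,0,-0.1],[0,0,0],2.5],[[0,0,-0.1],[0,0,0],2.5],[[0,0,-0.1],[0,0,0],2.5],[[0,0,-0.1],[0,0,0],2.5]], "newtons": 65}}

```text
clock: 6.65
position: [0.4921, -0.27, 0.3057]
tool_rot: [-3.141, 0.0, 0.711]
force: [1.2, 1.2, -9.2]
grip_width: 0.0347
finger_force: 65.5
```

Request:
{"api": "arm_command", "payload": {"deltas": [[[0,0,-0.1],[0,0,0],2.5],[[0,0,-0.1],[0,0,0],2.5],[[0,0,-0.1],[0,0,0],2.5],[[0,0,-0.1],[0,0,0],2.5],[[0,0,-0.1],[0,0,0],2.5],[[0,0,-0.1],[0,0,0],2.5],[[0,0,-0.1],[0,0,0],2.5],[[0,0,-0.1],[0,0,0],2.5],[[0,0,-0.1],[0,0,0],2.5],[[0,0,-0.1],[0,0,0],2.5],[[0,0,-0.05],[0,0,0],2.5],[[0,0,0],[0,0,0],2.5],[[0,0,0],[0,0,0],2.5]]}}

```text
clock: 7.95
position: [0.4921, -0.27, 0.3162]
tool_rot: [-3.142, 0.0, 0.711]
force: [1.4, 1.4, -13.1]
grip_width: 0.0347
finger_force: 65.8
```

```bash
python3 m.py 4 | grep -E "clock|mark|at"; python3 - <<'E'
import cv2,numpy as np
a=cv2.resize(cv2.imread("pics/wrist4.png")[60:260,200:400],(400,400));b=cv2.resize(cv2.imread("pics/side4.png")[200:350,340:490],(400,400))
cv2.imwrite("pics/c.png",np.hstack([a,b]))
E
```

```text
{'clock': np.float64(7.95), 'position': array([ 0.4921, -0.27  ,  0.3162]), 'tool_rot': array([-3.1415,  0.    ,  0.7108]), 'force': array([  1.3866,   1.4279, -13.0542]), 'grip_width': np.float64(0.0347), 'qpos': array([ 0.0487,  0.5901,  0.4955,  1.8696, -0.3865,  0.7779, -0.107 ])}
wrist {'at': [319.4, 224.4], 'p': 0.74} [ 0.4891 -0.2736  0.08  ]
side {'at': [421.3, 276.6], 'p': 0.78} [ 0.5096 -0.2798  0.08  ]
top {'at': [462.2, 201.8], 'p': 0.79} [ 0.4955 -0.2762  0.08  ]
```

View pics/c.png

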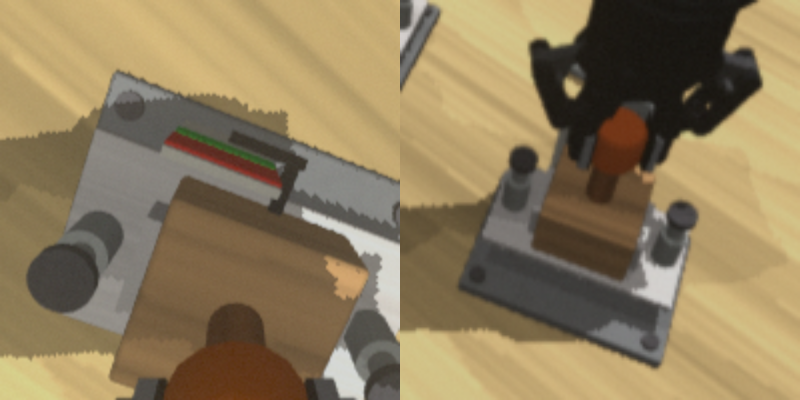

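The side view shows the block lifted clear of its base, and force and travel agree on about 20 mm (mid green). I'll hold, then ease down.

Request:
{"api": "arm_command", "payload": {"deltas": [[[0,0,0],[0,0,0],2.5],[[0,0,0],[0,0,0],2.5],[[0,0,0],[0,0,0],2.5],[[0,0,0],[0,0,0],2.5],[[0,0,0],[0,0,0],2.5],[[0,0,0],[0,0,0],2.5],[[0,0,0],[0,0,0],2.5],[[0,0,0],[0,0,0],2.5],[[0,0,0],[0,0,0],2.5],[[0,0,0],[0,0,0],2.5],[[0,0,0],[0,0,0],2.5],[[0,0,0],[0,0,0],2.5],[[0,0,0],[0,0,0],2.5],[[0,0,0],[0,0,0],2.5],[[0,0,0],[0,0,0],2.5]]}}

```text
clock: 9.75
position: [0.4921, -0.27, 0.3162]
tool_rot: [-3.142, 0.0, 0.711]
force: [0.7, 1.9, -12.1]
grip_width: 0.0343
finger_force: 65.8
```

Request:
{"api": "arm_command", "payload": {"deltas": [[[0,0,0.1],[0,0,0],2.5],[[0,0,0.1],[0,0,0],2.5],[[0,0,0.1],[0,0,0],2.5],[[0,0,0.1],[0,0,0],2.5],[[0,0,0.1],[0,0,0],2.5],[[0,0,0.1],[0,0,0],2.5],[[0,0,0.1],[0,0,0],2.5],[[0,0,0.1],[0,0,0],2.5],[[0,0,0.1],[0,0,0],2.5],[[0,0,0.1],[0,0,0],2.5],[[0,0,0.1],[0,0,0],2.5],[[0,0,0.1],[0,0,0],2.5],[[0,0,0.1],[0,0,0],2.5],[[0,0,0.1],[0,0,0],2.5],[[0,0,0.1],[0,0,0],2.5],[[0,0,0.1],[0,0,0],2.5],[[0,0,0.1],[0,0,0],2.5],[[0,0,0.1],[0,0,0],2.5]]}}

```text
clock: 11.55
position: [0.4922, -0.27, 0.2982]
tool_rot: [3.142, -0.0, 0.711]
force: [0.5, 3.3, -7.1]
grip_width: 0.0344
finger_force: 65.9
```

Request:
{"api": "arm_command", "payload": {"deltas": [[[0,0,0.05],[0,0,0],2.5],[[0,0,0.05],[0,0,0],2.5],[[0,0,0.05],[0,0,0],2.5],[[0,0,0.05],[0,0,0],2.5],[[0,0,0.02],[0,0,0],2.5],[[0,0,0.02],[0,0,0],2.5],[[0,0,0],[0,0,0],2.5]]}}

```text
clock: 12.25
position: [0.4922, -0.2701, 0.2966]
tool_rot: [3.141, -0.001, 0.711]
force: [-5.0, 6.6, 10.5]
grip_width: 0.0345
finger_force: 68.0
```

It's seated, as the tool now pushes down with 10 N. I'll release and retreat.

Request:
{"api": "arm_command", "payload": {"deltas": [[[0,0,0],[0,0,0],4],[[0,0,0],[0,0,0],6],[[0,0,0],[0,0,0],7.5],[[0,0,0],[0,0,0],7.5],[[0,0,0],[0,0,0],7.5],[[0,0,0],[0,0,0],7.5],[[0,0,-1],[0,0,0],7.5],[[0,0,-2],[0,0,0],7.5],[[0,0,-3],[0,0,0],7.5],[[0,0,-3],[0,0,0],7.5],[[0,0,-2],[0,0,0],7.5],[[0,0,0],[0,0,0],7.5],[[0,0,0],[0,0,0],7.5]]}}

```text
clock: 13.55
position: [0.4921, -0.2699, 0.4063]
tool_rot: [3.141, -0.001, 0.711]
force: [0.1, -0.0, -0.3]
grip_width: 0.0752
finger_force: 0.0
```

```bash
python3 m.py 5 | grep -E "clock|at'"; python3 - <<'E'
import cv2,numpy as np
a=cv2.resize(cv2.imread("pics/wrist5.png"),(480,300));b=cv2.resize(cv2.imread("pics/side5.png")[200:350,340:490],(300,300))
cv2.imwrite("pics/d.png",np.hstack([a,b]))
E
```

```text
{'clock': np.float64(13.55), 'position': array([ 0.4921, -0.2699,  0.4063]), 'tool_rot': array([ 3.141e+00, -6.000e-04,  7.110e-01]), 'force': array([ 0.0957, -0.0345, -0.3114]), 'grip_width': np.float64(0.0752), 'qpos': array([-0.0093,  0.4748,  0.5692,  1.7913, -0.3052,  0.9632, -0.1739])}
wrist {'at': [317.8, 180.6], 'p': 0.57} [ 0.4944 -0.2679  0.08  ]
side {'at': [415.0, 279.8], 'p': 0.82} [ 0.4955 -0.2752  0.08  ]
top {'at': [454.6, 202.0], 'p': 0.62} [ 0.4955 -0.2619  0.08  ]
```

View pics/d.png

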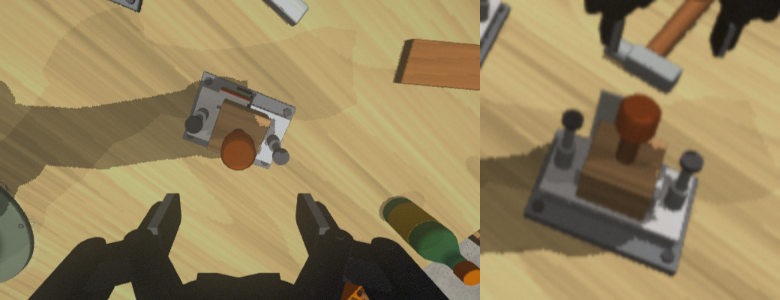

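The peg is back at the bottom (side mark (415,280), the same as at the start), and the gripper is clear.

```bash
python3 -c "
from workcell import bot
print(bot.job_done())"
```

```text
the job is handed in; nothing more can be done
None
```

I pulled the orange peg up about 20 mm (mid green, 12–13 N), held it there for over 1.5 s, eased it back to the bottom and released it; the blue and white pegs were not touched, and the job was handed in at about 14 s.

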